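Seat the photometer caps and hold its shutter open at the mark

ROBOT

A 6-joint arm with a two-finger parallel gripper is mounted at the origin on the work surface. World frame = base frame: x ahead of the robot, y to its left, z up, the work surface at z = 0. Lengths are in m, angles in rad, forces in N, time in s.
With the tool pointing down it reaches from about 0.35 to 0.775 m from the base axis. Payload 7.3 kg.
Tool frame: the origin (TCP) lies midway between the tips of the shut fingers; the grasp point (between the pads) lies ctrl.grip_depth behind it (ctrl.grip_depth is the distance from the TCP to the grasp point, in m); z points along the fingers, y is the line along which they close (so a half turn about z gives the same grasp; the last joint's range is limited). The gripper opens to 92 mm and grips with 3 to 60 N. Pads are 19 mm wide; open, the fingers measure 130 mm over their backs; the gripper's body (75 mm by 190 mm) begins 47 mm behind the grasp point.
Start: joints at [-1.443, 0.342, 1.524, -0, 1.275, -0.146], TCP at [0.142, -0.505, 0.227] pointing down, gripper open.
Joint ranges: [-2.53, 2.53], [-0.77, 2.02], [0.04, 2.7], [-1, 4.14], [0.28, 2.66], [-3.11, 3.11]. Speed limits (rad/s): [2.57, 2.57, 3.14, 3.14, 3.14, 3.14].

INTERFACE

Orientations are given as a unit quaternion [x, y, z, w].
In Python, from rig import observe, eyes, ctrl gives the robot as it stands.
- The arm moves only by the tool play_rows, never from a script. Its arguments are lists of equal length, an entry for each row: "xyz": the shift along the tool's x, y, z each as a share of 0.6 m, from -1 to 1, a list of three; "turn": the turn, a rotation vector about the tool's x, y, z each as a share of pi/2 rad, from -1 to 1, a list of three; "jaw": the opening, from -1 (shut) to 1 (fully open). A call has exactly 8 rows; each row is the pose to reach, as a shift and turn from the pose commanded when the call began, along the tool's axes at that moment; what a row does not reach only later rows make up. A row lasts 1/10 s, in which the tool goes at most 50 mm and 8.59 degrees, less where a joint would pass 70% of its speed; a pose out of reach is approached as far as the arm can. A call with a number of a shift or a turn outside -1 to 1 is refused whole. A call with a gripper value outside its range is refused whole. The fingers move at their own pace and stop on an object; the grip force is fixed at half the most. Time passes only in rows, so rows that repeat a pose let the fingers close, or fill a call up. It gives the time, the measured TCP pose, the force, the opening and the grip force at its end, in the units of the state.
- observe(): the state, without advancing time (a new reading comes with each control period).
- eyes.camera(name): name is "side" or "top" or "wrist"; returns the picture (480x640x3 uint8, red, green, blue); there is no depth.
- eyes.camera_model(name): a dict with "vfov" (degrees; the focal length in pixels is half the picture's height over the tangent of half this angle, whatever the lens; pixels are square), "cx", "cy" (the principal point, pixels), "R" (3x3) and "t" (3): a world point X has camera coordinates R X + t. Camera axes: x right, y down, z forward; pixel columns grow to the right and rows downward; lengths in m; the calibration is good to about 2 mm. A picture is of the moment at which its call begins: read the wrist's pose just before it. camera_model takes no time and is no camera call; for the wrist camera it gives the pose at the moment of the call.
- ctrl.close_job(): hands the job in; it is judged then, once.
The state is a dict: "time_s": time; "q": joint angles; "joint_vel": joint speeds; "joint_torque": joint torques, N m; "tcp_pos": TCP position; "ee_rot": TCP orientation; "ft_force": force on the tool from outside, world axes, zero at the start; "moment": the same for the moment, N m; "grip_width": finger opening in m; "grasp_force": force on a finger pad.
Only numpy, scipy, OpenCV 4.12 (cv2) and the standard library are available. Lean on these libraries where they do the work, as an engineer would, in place of code of your own. Each camera call takes 0.05 s, during which the arm holds its last target. There are 200 camera calls.

TASK

Take a reading on the photometer: first press both black cap plugs on its top fully home in their wells, and only then pull the spring-return shutter tab straight out, away from the housing, until its pointer lines up with the upright index fin on the tray. The shutter springs shut when let go, so finish while still holding the tab steady at the index with the gripper; leave the jar, beaker, tube rack and pipette where they are.

Things in the scene. Friction and masses are not known exactly. Their poses are not given: they have to be found in the camera images.
- photometer: white bench photometer, fixed; housing 200 x 240 x 105 mm (x, y, z). Origin: centre of the underside, on the bench; z up. An aluminium tray 12 mm high runs out of its +y side to y = 305 mm (x -36 to 70 mm); the shutter tab slides out over it along +y. Cap wells: collars 52 mm across, 12 mm above the housing top, at x = 10 mm, y = 25 mm (left) and -65 mm (right)
- cap_left (a joint): how far the left cap plug (y = +25 mm) has been pushed in, m: 0 = 10 mm proud, 0.010 = fully home, flange down on the collar. Starts 5 to 10 mm proud. Moves straight down; stiff fit, needs about 6 N while it moves, stays where it is left
- cap_right (a joint): the same for the right cap plug (y = -65 mm)
- cap_left_top (a point): centre of the flat top of the left cap. Black cap: grip 36 mm across and 18 mm high on a flange 48 mm across and 6 mm thick. The top is 141 mm above the bench when fully home, up to 151 mm when proud
- cap_right_top (a point): the same for the right cap, equal in shape
- shutter: black upright pull tab, 44 (x) x 14 (y, pull direction) x 74 mm high, slides 85 mm along +y. Origin: centre of its lower end, 16 mm above the bench (top 90 mm); axes as the photometer. A 10 mm rod, top 39 mm above the bench, joins it to the housing: fingers straddling the tab from above stay over 42 mm. Shut: centre at photometer y = 187 mm, 60 mm clear of the housing
- pointer (a point): tip of the small steel pointer on the tab's +x edge, at the middle of the tab's thickness: 33 mm in x and 54 mm up from the shutter origin; moves with the tab. The spring pulls the tab shut with about 4 N when shut, and 0.8 N more per 10 mm pulled
- index: index: dark saddle 24 x 18 x 12 mm with a steel fin 3 mm thick (y), 20 mm wide (x) and 64 mm high, fixed on the tray on its +x side. Origin: centre of its underside, 12 mm above the bench; axes parallel to the photometer's. Stands 30 to 65 mm farther out (+y) than the shut pointer
- mark (a point): point of the index fin's edge that faces the pointer, 14 mm in -x and 58 mm up from the index origin; the pointer is at the mark when both have the same y in the photometer's frame (5 mm gap in x)
- reagent: small closed glass jar, 56 mm across, 100 mm high, bystander; origin: centre of underside
- beaker: open glass beaker, 66 mm across, 85 mm high, bystander; origin: centre of underside
- tube_rack: grey tube rack 70 x 130 mm, 49 mm high over its tubes, bystander; origin: centre of underside
- pipette: pipette lying on the bench, about 220 mm long (along its x), 26 mm high, bystander; origin: on the bench under the front end of its grip

How it is judged:
On the way, in this order (a step that is already met when the one before it is completed fails the run):
1. both caps pressed fully home (value of joint each of cap_left, cap_right above 0.0083 m), for 0.2 s.
2. the tab pulled out so that its pointer is at the index, in the fingers (all of step 1 and y of pointer in the frame of mark between -0.005 and 0.005 m and contact force between the fingers and shutter above 2 N), for 0.3 s.
At the end, for the whole second after the job is handed in: Both caps are home (less than 1.7 mm proud); the pointer is within 5 mm of the index fin along the pull direction, still (under 10 mm/s), and the fingers hold the tab there against its spring (contact force above 2 N) through the last second (all of step 2 and linear speed of shutter below 0.01 m/s); the arm keeps its last pose, push and grip.
It fails at once if the shutter is opened (10 mm or more) while a cap is not home (y of shutter in the frame of photometer above 0.197 m and (not (value of joint cap_left above 0.0083 m) or not (value of joint cap_right above 0.0083 m))).
It fails at once if the reagent jar is disturbed (moved more than 20 mm or tipped) (distance of reagent from where it was at the start of the episode above 0.02 m or angle between reagent's own z axis and vertical above 0.4 rad).
It fails at once if the beaker is disturbed (moved more than 20 mm or tipped) (distance of beaker from where it was at the start of the episode above 0.02 m or angle between beaker's own z axis and vertical above 0.4 rad).
It fails at once if the tube rack is disturbed (moved more than 20 mm or tipped) (distance of tube_rack from where it was at the start of the episode above 0.02 m or angle between tube_rack's own z axis and vertical above 0.4 rad).
It fails at once if the pipette is disturbed (moved more than 20 mm or tipped) (distance of pipette from where it was at the start of the episode above 0.02 m or angle between pipette's own z axis and vertical above 0.4 rad).
It also fails if it takes over 46 s, if anything falls off the work surface, if the arm or the gripper's body presses on something with over 40 N, if the wrist force passes 120 N, or if a joint passes its speed limit or range.

## Working session

There is one attempt and no reset: what is moved stays moved. The work goes in short steps, Python scripts to look and compute and a tool call to move; the robot and the scene stay as the last step left them, time stands still between calls to the robot, and variables do not carry over. Pictures are saved under pics/ and viewed, at most 10 in all, crops included, and the job is handed in when it is done.

Besides the shell and the picture viewer there is one more tool, called after "Call:" in YAML: its name, and indented under it one key for each argument. play_rows: Moves the arm, as the interface text tells. Its arguments: {"type":"object","properties":{"xyz":{"type":"array"},"turn":{"type":"array"},"jaw":{"type":"array"}},"required":["xyz","turn","jaw"]}

```bash
mkdir -p pics; ls
cat > h.py <<'E'
import numpy as np,cv2
from rig import observe,eyes,ctrl
def snap(n,f):
    im=eyes.camera(n); m=eyes.camera_model(n); cv2.imwrite(f'pics/{f}.png',im[:,:,::-1]); np.save(f'pics/{f}.npy',m,allow_pickle=True); return im,m
def K(m):
    f=240/np.tan(np.radians(m['vfov'])/2); return f
def proj(m,X):
    c=np.array(m['R'])@np.array(X)+m['t']; f=K(m); return m['cx']+f*c[0]/c[2],m['cy']+f*c[1]/c[2]
def ray(m,u,v):
    R=np.array(m['R']); f=K(m); d=R.T@np.array([(u-m['cx'])/f,(v-m['cy'])/f,1]); return -R.T@np.array(m['t']),d
def plane(m,u,v,z):
    o,d=ray(m,u,v); return o+d*(z-o[2])/d[2]
def load(f): return np.load(f'pics/{f}.npy',allow_pickle=True).item()
E
python3 - <<'E'
from h import *
s=observe(); print(s['time_s'],s['tcp_pos'],s['ee_rot'],s['ft_force'],ctrl.grip_depth)
for n in ['top','side']:
    im,m=snap(n,n+'0'); print(n,m['vfov'],-np.array(m['R']).T@m['t'],np.array(m['R']).round(2).tolist(), m['cx'],m['cy'])
E
```

```text
pics
0.0 [ 0.14193433 -0.50502235  0.22604098] [ 9.90644198e-01  1.36467819e-01  1.78527308e-05 -7.78794143e-04] [0.52782027 0.06775791 0.31357419] 0.0188
top 54.59235962473368 [0.39416958 0.0317825  1.07730712] [[0.1, -1.0, 0.01], [-0.97, -0.1, -0.21], [0.21, 0.02, -0.98]] 312.9977106653032 240.24641850706743
side 56.726579265185634 [ 0.2720691  -0.47495668  0.60548348] [[0.87, -0.5, 0.02], [-0.3, -0.55, -0.78], [0.4, 0.67, -0.63]] 318.4309988075361 242.04073202607532
```

View pics/top0.png

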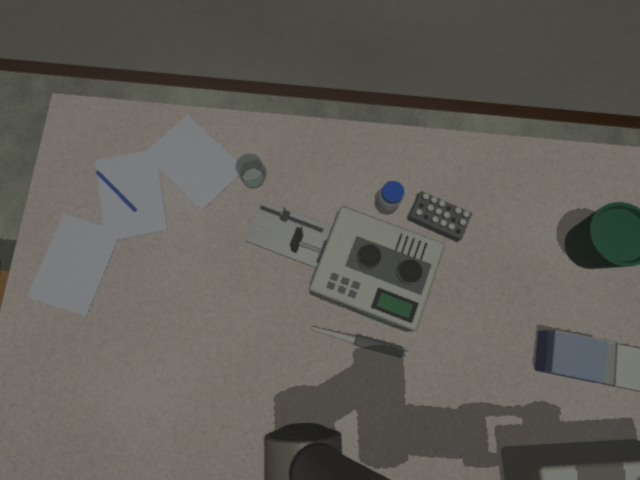

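View pics/side0.png

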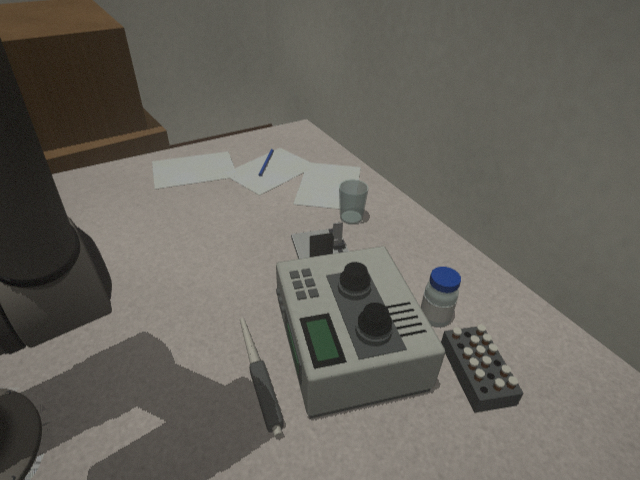

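The top view shows the housing with caps at about (369,255) and (410,270), the tab near (297,240), the index at (285,213), the beaker (251,170), the jar (391,195), the rack (440,215) and the pipette (360,340). The side view agrees.

Run:
```python
import cv2,numpy as np
a=cv2.imread('pics/top0.png')[180:340,235:455]; b=cv2.imread('pics/side0.png')[210:420,265:455]
a=cv2.resize(a,None,fx=3.6,fy=3.6,interpolation=cv2.INTER_CUBIC)
cv2.imwrite('pics/c1.png',cv2.convertScaleAbs(a,alpha=1.5))
cv2.imwrite('pics/c2.png',cv2.convertScaleAbs(cv2.resize(b,None,fx=2.8,fy=2.8,interpolation=cv2.INTER_CUBIC),alpha=1.5))
```

```text
(no output)
```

View pics/c1.png

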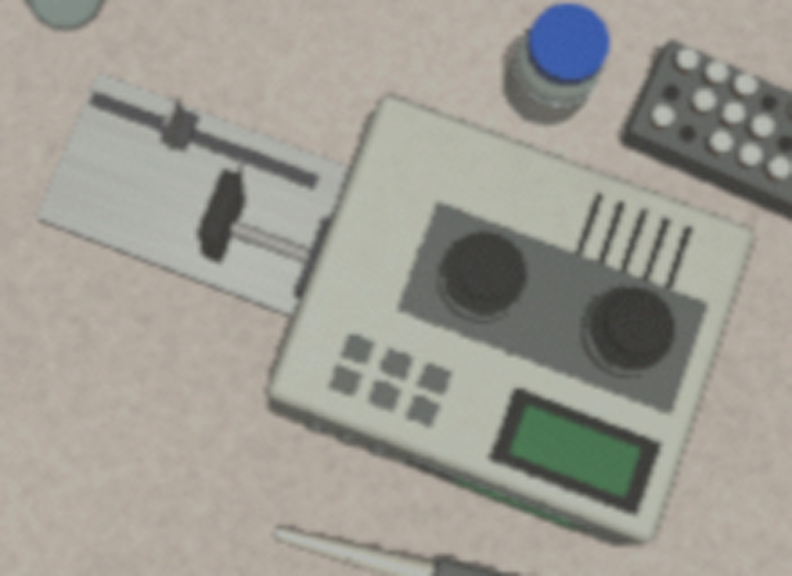

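View pics/c2.png

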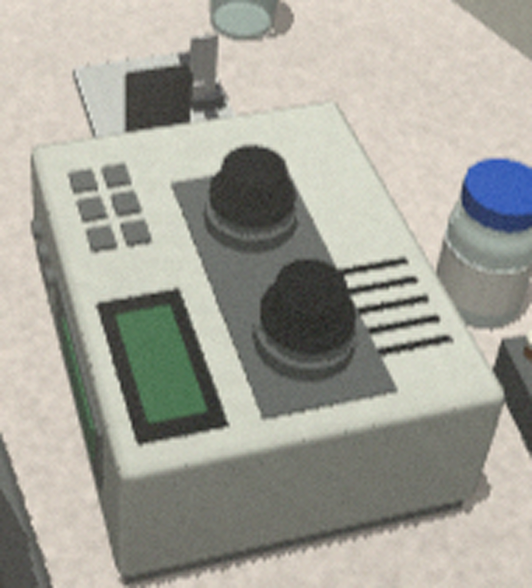

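Run:
```python
from h import *
T=load('top0');S=load('side0')
tc=[(387,95),(752,233),(650,530),(271,388)]; sc=[(335,103),(500,398),(118,470),(33,148)]
P=np.array([[100,120],[100,-120],[-100,-120],[-100,120]])/1000
def fit(Q,P):
    a=P-P.mean(0);b=Q-Q.mean(0); th=np.arctan2((a[:,0]*b[:,1]-a[:,1]*b[:,0]).sum(),(a*b).sum())
    R=np.array([[np.cos(th),-np.sin(th)],[np.sin(th),np.cos(th)]]); t=Q.mean(0)-R@P.mean(0); return th,t,R,(Q-(P@R.T+t))
out=[]
for m,c,o,k in((T,tc,(235,180),3.6),(S,sc,(265,210),2.8)):
    Q=np.array([plane(m,o[0]+u/k,o[1]+v/k,.105)[:2] for u,v in c]); th,t,R,r=fit(Q,P); out.append((th,t)); print(np.degrees(th),t,(r*1000).round(1).tolist())
th=np.mean([o[0] for o in out]);t=np.mean([o[1] for o in out],axis=0)
R=np.array([[np.cos(th),-np.sin(th)],[np.sin(th),np.cos(th)]])
W=lambda x,y,z:np.r_[R@[x,y]+t,z]
for n,p in dict(cl=(.01,.025,.141),cr=(.01,-.065,.141),tab=(0,.187,.09)).items(): print(n,W(*p), np.hypot(*W(*p)[:2]))
# caps from top view dark blob, at z .146
im=cv2.imread('pics/top0.png');g=im.max(2)
def blob(u,v,r=16,thr=45):
    mk=np.zeros_like(g);cv2.circle(mk,(u,v),r,255,-1);mk[g>thr]=0
    n,l,s,c=cv2.connectedComponentsWithStats(mk);i=1+s[1:,4].argmax();return c[i],s[i]
for u,v in((369,255),(410,270)):
    c,s=blob(u,v);print(c,s,plane(T,*c,.146))
# tab top, index
print('rot',th)
for nm,(u,v),z in(('tabtop',(230,172),.09),('tabtop2',(208,257),.09),('idx',(180,105),.076),('idxfin',(178,103),.076),('ptr',(241,165),.07)):
    p=plane(T,235+u/3.6,180+v/3.6,z); print(nm,p.round(4),(R.T@(p[:2]-t)).round(4))
for nm,(u,v),z in(('tabL',(127,72),.09),('tabR',(190,67),.09),('finTL',(191,39),.076),('finTR',(217,38),.076)):
    p=plane(S,265+u/2.8,210+v/2.8,z); print(nm,p.round(4),(R.T@(p[:2]-t)).round(4))
```

```text
-15.681365905485208 [ 0.56551625 -0.09523275] [[-6.2, -3.0], [-5.0, 5.0], [8.1, 2.7], [3.1, -4.7]]
-16.32276678896557 [ 0.56177664 -0.09767639] [[-4.3, -2.5], [-2.6, 4.0], [5.4, 4.0], [1.5, -5.5]]
cl [ 0.58015076 -0.07517999  0.141     ] 0.5850016576871543
cr [ 0.55534028 -0.16169265  0.141     ] 0.578400675267818
tab [0.61519711 0.08329951 0.09      ] 0.6208109996808754
[369.08913649 255.35097493] [359 245  22  22 359] [ 0.57756451 -0.07056186  0.146     ]
[410.0178117  270.60814249] [399 260  23  22 393] [ 0.55435825 -0.15527664  0.146     ]
rot -0.2792887448816652
tabtop [0.6347 0.0805 0.09  ] [0.0195 0.1896]
tabtop2 [0.5811 0.0882 0.09  ] [-0.0341  0.1823]
idx [0.6777 0.1165 0.076 ] [0.0509 0.2361]
idxfin [0.6788 0.1178 0.076 ] [0.0517 0.2378]
ptr [0.6447 0.0751 0.07  ] [0.0306 0.1873]
tabL [0.5964 0.0941 0.09  ] [-0.0211  0.1922]
tabR [0.6363 0.0786 0.09  ] [0.0216 0.1883]
finTL [0.6638 0.121  0.076 ] [0.0364 0.2366]
finTR [0.6808 0.1131 0.076 ] [0.0548 0.2337]
```

```bash
cat >> h.py <<'E'
from scipy.spatial.transform import Rotation as Ro
def plan(X,yaw=None):
    s=observe(); R=Ro.from_quat(s['ee_rot']); p=np.array(s['tcp_pos'])
    print('t',s['time_s'],'p',p.round(4),'F',np.round(s['ft_force'],1)); print('xyz',(R.inv().apply(np.array(X)-p)/.6).round(4))
    if yaw is not None:
        G=Ro.from_matrix(np.array([[np.cos(yaw),np.sin(yaw),0],[np.sin(yaw),-np.cos(yaw),0],[0,0,-1]]))
        print('turn',((R.inv()*G).as_rotvec()/(np.pi/2)).round(4))
E
python3 -c "
from h import *
plan([.579,-.073,.20],-.279)"
```

```text
t 0.1 p [ 0.1419 -0.5051  0.2261] F [-0.1 -0.1  0.5]
xyz [ 0.896  -0.4963  0.0444]
turn [-8.000e-04  1.000e-04  3.519e-01]
```

Call:
play_rows:
  xyz:
    - [0.45,-0.25,0]
    - [0.45,-0.25,0]
    - [0.45,-0.25,0]
    - [0.45,-0.25,0]
    - [0.45,-0.25,0]
    - [0.45,-0.25,0]
    - [0.45,-0.25,0]
    - [0.45,-0.25,0]
  turn:
    - [0,0,0.35]
    - [0,0,0.35]
    - [0,0,0.35]
    - [0,0,0.35]
    - [0,0,0.35]
    - [0,0,0.35]
    - [0,0,0.35]
    - [0,0,0.35]
  jaw: [-1,-1,-1,-1,-1,-1,-1,-1]

```text
time_s: 0.9
tcp_pos: [0.3629, -0.2857, 0.2265]
ee_rot: [0.991, -0.135, -0.0, -0.0]
ft_force: [-1.1, 0.3, -0.1]
grip_width: 0.0325
grasp_force: 0.0
```

```bash
python3 -c "
from h import *
plan([.535,-.06,.23],-.279)"
```

```text
t 0.9 p [ 0.3629 -0.2857  0.2265] F [-1.1  0.3 -0.1]
xyz [ 0.1754 -0.4393 -0.0055]
turn [-0.0005  0.0001  0.0047]
```

Call:
play_rows:
  xyz:
    - [0.175,-0.44,0]
    - [0.175,-0.44,0]
    - [0.175,-0.44,0]
    - [0.175,-0.44,0]
    - [0.175,-0.44,0]
    - [0.175,-0.44,0]
    - [0.175,-0.44,0]
    - [0.175,-0.44,0]
  turn:
    - [0,0,0.005]
    - [0,0,0.005]
    - [0,0,0.005]
    - [0,0,0.005]
    - [0,0,0.005]
    - [0,0,0.005]
    - [0,0,0.005]
    - [0,0,0.005]
  jaw: [-1,-1,-1,-1,-1,-1,-1,-1]

```text
time_s: 1.7
tcp_pos: [0.534, -0.0632, 0.2261]
ee_rot: [0.99, -0.141, -0.001, 0.0]
ft_force: [-0.1, -1.1, -0.3]
grip_width: 0.001
grasp_force: 0.0
```

```bash
python3 -c "
from h import *
im,m=snap('wrist','w1');print(observe()['tcp_pos'],-np.array(m['R']).T@m['t'],np.array(m['R']).round(2).tolist())
for X in ([.579,-.073,.146],[.555,-.159,.146],[.615,.083,.09],[.67,.115,.07]):print(proj(m,X))
plan([.579,-.073,.17],-.279)"
```

```text
[ 0.53370173 -0.06378653  0.22624323] [ 0.60121606 -0.08337834  0.38417659] [[-0.28, -0.96, 0.0], [-0.93, 0.27, 0.26], [-0.25, 0.07, -0.97]]
(np.float64(309.1141823681083), np.float64(177.47063432957307))
(np.float64(455.2064711093135), np.float64(175.63668671189865))
(np.float64(99.36773317312694), np.float64(182.1927696416516))
(np.float64(45.753703434856334), np.float64(122.70800756915298))
t 1.75 p [ 0.5337 -0.0638  0.2262] F [-0.5 -0.3  0.2]
xyz [ 0.0769 -0.0065  0.0936]
turn [ 0.0005  0.0007 -0.0034]
```

View pics/w1.png

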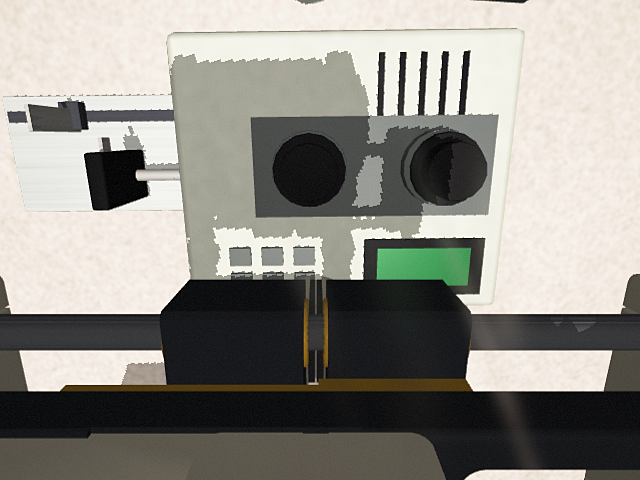

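The left cap's top is at (309,171), the right cap's at about (456,168), and the grey plate spans rows 116–216 almost level, so the yaw is right. The tab is at (85–147,150–210), with its pointer at (105,143), and the index fin top is at about (30,118).

```bash
python3 -c "
from h import *
m=load('w1')
th=-.279;R=np.array([[np.cos(th),-np.sin(th)],[np.sin(th),np.cos(th)]])
L=lambda p:R.T@p[:2]
for n,u,v,z in (('cl',309,171,.146),('cr',458,168,.146),('hTL',168,33,.105),('hTR',522,31,.105),('hBR',492,303,.105),('tabTL',86,154,.09),('tabBL',93,209,.09),('fin',27,106,.076),('fin',31,130,.076),('ptr',102,139,.07),('ptr',110,139,.07)):
  p=plane(m,u,v,z);print(n,p.round(4),L(p).round(4))
"
```

```text
cl [ 0.5828 -0.074   0.146 ] [0.5806 0.0893]
cr [ 0.5591 -0.1615  0.146 ] [ 0.5819 -0.0013]
hTL [ 0.6909 -0.0093  0.105 ] [0.6668 0.1813]
hTR [ 0.6271 -0.2318  0.105 ] [ 0.6667 -0.0501]
hBR [ 0.4415 -0.1808  0.105 ] [ 0.4743 -0.0522]
tabTL [0.637  0.0838 0.09  ] [0.5893 0.256 ]
tabBL [0.5975 0.0964 0.09  ] [0.5478 0.2572]
fin [0.6836 0.1193 0.076 ] [0.6243 0.303 ]
fin [0.667  0.1245 0.076 ] [0.6069 0.3034]
ptr [0.6464 0.0781 0.07  ] [0.5999 0.2531]
ptr [0.6447 0.0721 0.07  ] [0.5999 0.2468]
```

```bash
python3 -c "
from h import *
plan([.582,-.0745,.155],-.279)"
```

```text
t 1.75 p [ 0.5337 -0.0638  0.2262] F [-0.5 -0.3  0.2]
xyz [ 0.0824 -0.0055  0.1186]
turn [ 0.0005  0.0007 -0.0034]
```

Call:
play_rows:
  xyz:
    - [0.082,-0.0055,0.06]
    - [0.082,-0.0055,0.115]
    - [0.082,-0.0055,0.118]
    - [0.082,-0.0055,0.122]
    - [0.082,-0.0055,0.127]
    - [0.082,-0.0055,0.132]
    - [0.082,-0.0055,0.137]
    - [0.082,-0.0055,0.141]
  turn:
    - [0,0,0]
    - [0,0,0]
    - [0,0,0]
    - [0,0,0]
    - [0,0,0]
    - [0,0,0]
    - [0,0,0]
    - [0,0,0]
  jaw: [-1,-1,-1,-1,-1,-1,-1,-1]

```text
time_s: 2.55
tcp_pos: [0.5829, -0.0736, 0.1438]
ee_rot: [0.99, -0.141, 0.001, 0.0]
ft_force: [-1.9, -0.4, 5.4]
grip_width: -0.0001
grasp_force: 3.2
```

```bash
python3 -c "
from h import *
plan([.582,-.0745,.140])"
```

```text
t 2.55 p [ 0.5829 -0.0736  0.1438] F [-1.9 -0.4  5.4]
xyz [-0.001   0.0019  0.0064]
```

Call:
play_rows:
  xyz:
    - [0,0,0.001]
    - [0,0,0.002]
    - [0,0,0.003]
    - [0,0,0.004]
    - [0,0,0.005]
    - [0,0,0.005]
    - [0,0,0.005]
    - [0,0,0.005]
  turn:
    - [0,0,0]
    - [0,0,0]
    - [0,0,0]
    - [0,0,0]
    - [0,0,0]
    - [0,0,0]
    - [0,0,0]
    - [0,0,0]
  jaw: [-1,-1,-1,-1,-1,-1,-1,-1]

```text
time_s: 3.35
tcp_pos: [0.5829, -0.0736, 0.1412]
ee_rot: [0.99, -0.141, 0.001, 0.001]
ft_force: [-2.4, -0.7, 7.7]
grip_width: 0.0003
grasp_force: 4.1
```

Call:
play_rows:
  xyz:
    - [0,0,0.002]
    - [0,0,0.004]
    - [0,0,0.006]
    - [0,0,0.008]
    - [0,0,0.01]
    - [0,0,0.01]
    - [0,0,0.01]
    - [0,0,0.01]
  turn:
    - [0,0,0]
    - [0,0,0]
    - [0,0,0]
    - [0,0,0]
    - [0,0,0]
    - [0,0,0]
    - [0,0,0]
    - [0,0,0]
  jaw: [-1,-1,-1,-1,-1,-1,-1,-1]

```text
time_s: 4.15
tcp_pos: [0.5833, -0.0737, 0.1408]
ee_rot: [0.99, -0.141, 0.004, 0.001]
ft_force: [-14.5, 2.2, 41.7]
grip_width: 0.0007
grasp_force: 21.0
```

Left cap hit its stop at 141 mm with force rising. Now I lift and go to the right cap.

```bash
python3 -c "
from h import *
plan([.559,-.161,.155],-.279)"
```

```text
t 4.15 p [ 0.5833 -0.0737  0.1408] F [-14.5   2.2  41.7]
xyz [ 0.002   0.151  -0.0236]
turn [ 0.0006 -0.0047 -0.0026]
```

Call:
play_rows:
  xyz:
    - [0,0,-0.03]
    - [0,0,-0.06]
    - [0,0.08,-0.06]
    - [0,0.15,-0.06]
    - [0,0.15,-0.06]
    - [0,0.15,-0.04]
    - [0,0.15,-0.035]
    - [0,0.15,-0.03]
  turn:
    - [0,0,0]
    - [0,0,0]
    - [0,0,0]
    - [0,0,0]
    - [0,0,0]
    - [0,0,0]
    - [0,0,0]
    - [0,0,0]
  jaw: [-1,-1,-1,-1,-1,-1,-1,-1]

```text
time_s: 4.95
tcp_pos: [0.5572, -0.1583, 0.1503]
ee_rot: [0.99, -0.141, -0.001, -0.0]
ft_force: [-0.5, 0.1, 0.1]
grip_width: 0.0005
grasp_force: 0.0
```

Call:
play_rows:
  xyz:
    - [0,0,0.005]
    - [0,0,0.01]
    - [0,0,0.015]
    - [0,0,0.02]
    - [0,0,0.023]
    - [0,0,0.025]
    - [0,0,0.025]
    - [0,0,0.025]
  turn:
    - [0,0,0]
    - [0,0,0]
    - [0,0,0]
    - [0,0,0]
    - [0,0,0]
    - [0,0,0]
    - [0,0,0]
    - [0,0,0]
  jaw: [-1,-1,-1,-1,-1,-1,-1,-1]

```text
time_s: 5.75
tcp_pos: [0.5577, -0.1585, 0.1409]
ee_rot: [0.99, -0.141, 0.002, 0.0]
ft_force: [-12.1, 5.7, 32.5]
grip_width: 0.0007
grasp_force: 15.9
```

```bash
python3 -c "
from h import *
th=-.279;R=np.array([[np.cos(th),-np.sin(th)],[np.sin(th),np.cos(th)]])
p=R@[.57,.2505];print(p)
plan([*p,.165],-.279)"
```

```text
[0.61694516 0.08383865]
t 5.75 p [ 0.5577 -0.1585  0.1409] F [-12.1   5.7  32.5]
xyz [-0.0175 -0.4154 -0.0403]
turn [ 0.0001 -0.0021 -0.0021]
```

Call:
play_rows:
  xyz:
    - [0,0,-0.03]
    - [0,-0.05,-0.055]
    - [-0.018,-0.415,-0.055]
    - [-0.018,-0.415,-0.055]
    - [-0.018,-0.415,-0.055]
    - [-0.018,-0.415,-0.055]
    - [-0.018,-0.415,-0.055]
    - [-0.018,-0.415,-0.055]
  turn:
    - [0,0,0]
    - [0,0,0]
    - [0,0,0]
    - [0,0,0]
    - [0,0,0]
    - [0,0,0]
    - [0,0,0]
    - [0,0,0]
  jaw: [-1,-1,0.1,0.1,0.1,0.1,0.1,0.1]

```text
time_s: 6.55
tcp_pos: [0.6167, 0.0864, 0.1687]
ee_rot: [0.99, -0.139, 0.0, -0.0]
ft_force: [0.5, 0.3, -0.1]
grip_width: 0.0442
grasp_force: 0.0
```

```bash
python3 -c "
from h import *
im,m=snap('wrist','w2')
th=-.279;R=np.array([[np.cos(th),-np.sin(th)],[np.sin(th),np.cos(th)]])
p=R@[.57,.2505];print(p)
plan([*p,.055],-.279)"
```

```text
[0.61694516 0.08383865]
t 6.6 p [0.6165 0.0844 0.1687] F [-0.7 -0.6  0. ]
xyz [0.001  0.0006 0.1895]
turn [ 0.0002  0.0001 -0.0007]
```

View pics/w2.png

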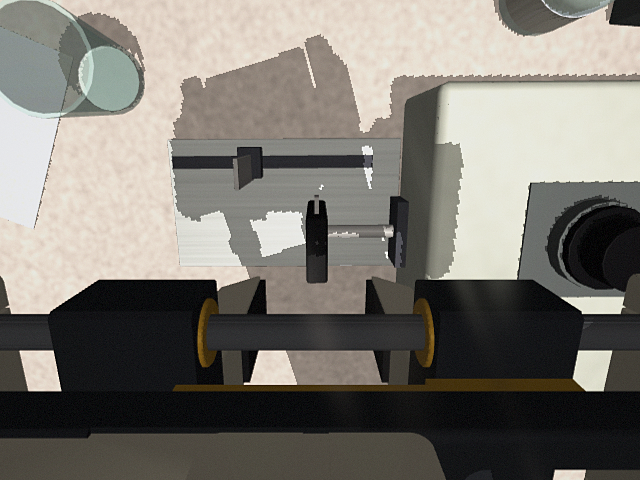

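The tab (cols 306–328) is centred between the fingers (266–366). The fin top is at about (234–238, 158–188) and the pointer tip at about (316,196).

```bash
python3 -c "
from h import *
m=load('w2');im=cv2.imread('pics/w2.png')
th=-.279;R=np.array([[np.cos(th),-np.sin(th)],[np.sin(th),np.cos(th)]])
for n,u,v,z in (('tab',317,202,.09),('tabB',317,280,.09),('finL',233.5,175,.076),('finNear',236,188,.076),('finFar',236,158,.076),('ptr',316.5,196,.07),('capflange',605,240,.123)):
  p=plane(m,u,v,z);print(n,p.round(4),(R.T@p[:2]).round(4))
print(K(m)/(m['t'][2]))
for v in (170,175,180): print(im[v,228:246].mean(1).astype(int))
for v in (196,199): print(im[v,308:326].mean(1).astype(int))
"
```

```text
tab [0.6463 0.0748 0.09  ] [0.6007 0.2499]
tabB [0.597 0.089 0.09 ] [0.5494 0.2499]
finL [0.6757 0.1222 0.076 ] [0.6159 0.3035]
finNear [0.6674 0.1233 0.076 ] [0.6076 0.3024]
finFar [0.6854 0.1171 0.076 ] [0.6266 0.3013]
ptr [0.6471 0.0749 0.07  ] [0.6014 0.2502]
capflange [ 0.5879 -0.0718  0.123 ] [0.585  0.0929]
803.2912686209881
[131 134 131 134 130 110 121 123 122 120  34  55  59  54  57  57  59  58]
[131 128 126 130 130 117 121 122 127 126  57  55  54  57  53  58  56  58]
[126 128 129 128 123 127 117 117 119 124  84  53  54  50  54  53  50  54]
[131 132 132 132 135 132  94  59  63  60  68 141 134 131 134 131 133 132]
[141 144 133 136 134 136 127 122 121 119 125 133 133 136 136 139 145 144]
```

Call:
play_rows:
  xyz:
    - [0,0,0.06]
    - [0,0,0.12]
    - [0,0,0.17]
    - [0,0,0.19]
    - [0,0,0.19]
    - [0,0,0.19]
    - [0,0,0.19]
    - [0,0,0.19]
  turn:
    - [0,0,0]
    - [0,0,0]
    - [0,0,0]
    - [0,0,0]
    - [0,0,0]
    - [0,0,0]
    - [0,0,0]
    - [0,0,0]
  jaw: [0.1,0.1,0.1,0.1,0.1,0.1,0,-0.3]

```text
time_s: 7.4
tcp_pos: [0.6176, 0.0823, 0.0568]
ee_rot: [0.99, -0.141, 0.001, -0.0]
ft_force: [-0.1, -0.8, -0.1]
grip_width: 0.0419
grasp_force: 0.0
```

Call:
play_rows:
  xyz:
    - [0,0,0]
    - [0,0,0]
    - [0,0,0]
    - [0,0,0]
    - [0,0,0]
    - [0,0,0]
    - [0,0,0]
    - [0,0,0]
  turn:
    - [0,0,0]
    - [0,0,0]
    - [0,0,0]
    - [0,0,0]
    - [0,0,0]
    - [0,0,0]
    - [0,0,0]
    - [0,0,0]
  jaw: [-0.6,-1,-1,-1,-1,-1,-1,-1]

```text
time_s: 8.2
tcp_pos: [0.6176, 0.0854, 0.0554]
ee_rot: [0.99, -0.141, 0.001, -0.002]
ft_force: [3.8, 11.1, 0.4]
grip_width: 0.0139
grasp_force: 30.0
```

```bash
python3 -c "
from h import *
im,m=snap('wrist','w3')
plan([0.6169,.0838,.055],-.279)"
```

```text
t 8.25 p [0.6176 0.0854 0.0554] F [ 4.2 12.2 -1.4]
xyz [-0.0004  0.0029  0.0007]
turn [-0.0027 -0.0011 -0.0024]
```

View pics/w3.png

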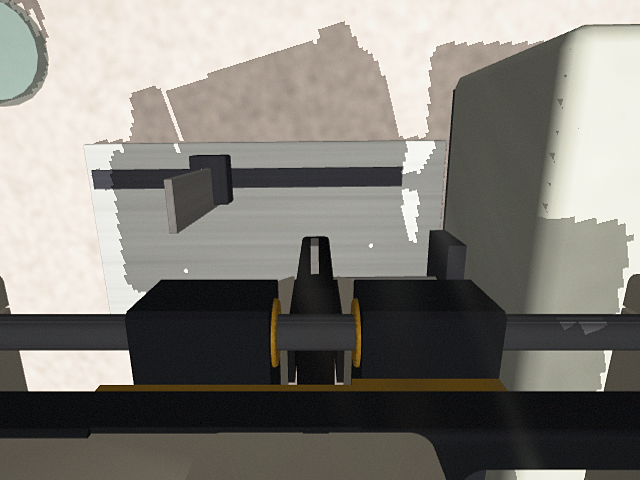

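Gripped (13.9 mm). The pointer is at about col 315 (rows 238–275), and the fin top's outer edge is at about col 165.

```bash
python3 -c "
from h import *
m=load('w3');im=cv2.imread('pics/w3.png')
th=-.279;R=np.array([[np.cos(th),-np.sin(th)],[np.sin(th),np.cos(th)]])
for n,u,v,z in (('fin',164.5,190,.076),('fin',169,190,.076),('fin',169.5,225,.076),('fin',175.5,232,.076),('ptr',315,240,.07),('ptr',315,265,.07)):
  p=plane(m,u,v,z);print(n,p.round(4),(R.T@p[:2]).round(4))
for v in (190,205,220,228): print(v,im[v,160:182].mean(1).astype(int))
for v in (245,260): print(im[v,305:326].mean(1).astype(int))
"
```

```text
fin [0.6824 0.1226 0.076 ] [0.6222 0.3058]
fin [0.6819 0.1211 0.076 ] [0.6222 0.3042]
fin [0.67   0.1257 0.076 ] [0.6094 0.3053]
fin [0.6669 0.1245 0.076 ] [0.6068 0.3034]
ptr [0.6482 0.0767 0.07  ] [0.602  0.2522]
ptr [0.6385 0.0795 0.07  ] [0.5919 0.2523]
190 [153 152 155 153 139 129 141 141 138 137 135 139 120  54  67  66  63  69
  68  66  67  66]
205 [147 147 150 147 152 144 126 142 141 139 142 142 144 136 102  63  65  70
  72  66  69  69]
220 [156 155 154 156 155 152 153 151 117 141 135 139 142 141 145 123  54  68
  63  65  66  61]
228 [150 151 153 151 153 151 150 155 150 117 132 130 132 130 133 136 119  49
  65  64  61  62]
[24 21 20 17 13 38 90 86 83 83 80 86 84 60  0  7  6 10  8  9  6]
[ 31  27  29  25  19  54 148 137 135 132 135 137 138  99   2  10   9  10
   6  14   9]
```

Call:
play_rows:
  xyz:
    - [0,-0.01,0]
    - [0,-0.025,0]
    - [0,-0.04,0]
    - [0,-0.055,0]
    - [0,-0.07,0]
    - [0,-0.082,0]
    - [0,-0.089,0]
    - [0,-0.089,0]
  turn:
    - [0,0,0]
    - [0,0,0]
    - [0,0,0]
    - [0,0,0]
    - [0,0,0]
    - [0,0,0]
    - [0,0,0]
    - [0,0,0]
  jaw: [-1,-1,-1,-1,-1,-1,-1,-1]

```text
time_s: 9.05
tcp_pos: [0.6308, 0.1327, 0.0553]
ee_rot: [0.99, -0.141, -0.001, 0.001]
ft_force: [-5.1, -7.0, 5.5]
grip_width: 0.0139
grasp_force: 30.0
```

```bash
python3 -c "
from h import *
im,m=snap('wrist','w4')
s=observe();print(s['tcp_pos'],s['ft_force'],s['grip_width'],s['grasp_force'])
th=-.279;R=np.array([[np.cos(th),-np.sin(th)],[np.sin(th),np.cos(th)]]);print(R.T@s['tcp_pos'][:2])"
```

```text
[0.63075261 0.13242905 0.05535596] [-4.93703278 -7.09334206  5.58223816] 0.014204812124010684 29.991657435894012
[0.56989201 0.30101396]
```

View pics/w4.png

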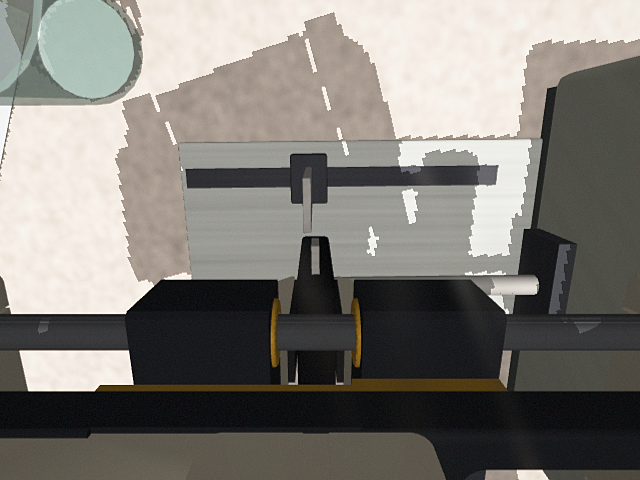

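The fin top's centre is at col ≈307 and the pointer at col 315, about 3 mm short. I'll pull a little further.

Call:
play_rows:
  xyz:
    - [0,-0.002,0]
    - [0,-0.004,0]
    - [0,-0.005,0]
    - [0,-0.005,0]
    - [0,-0.005,0]
    - [0,-0.005,0]
    - [0,-0.005,0]
    - [0,-0.005,0]
  turn:
    - [0,0,0]
    - [0,0,0]
    - [0,0,0]
    - [0,0,0]
    - [0,0,0]
    - [0,0,0]
    - [0,0,0]
    - [0,0,0]
  jaw: [-1,-1,-1,-1,-1,-1,-1,-1]

```text
time_s: 9.9
tcp_pos: [0.6314, 0.1349, 0.0553]
ee_rot: [0.99, -0.141, -0.001, 0.002]
ft_force: [-6.5, -6.9, 5.2]
grip_width: 0.0136
grasp_force: 30.0
```

```bash
python3 -c "
from h import *
im,m=snap('wrist','w5')
s=observe();print(s['tcp_pos'],s['ft_force'],s['grasp_force'])
th=-.279;R=np.array([[np.cos(th),-np.sin(th)],[np.sin(th),np.cos(th)]]);print(R.T@s['tcp_pos'][:2])
g=im.mean(2)
for v in (215,225,230,250,260): print(v,g[v,304:328].astype(int))
for u,v,z in((315,230,.076),(315,245,.07)):print(R.T@plane(m,u,v,z)[:2])
"
```

```text
[0.63142611 0.13492433 0.05534035] [-5.29487319 -6.66101039  5.81309038] 29.996783137321472
[0.56985228 0.30359824]
215 [149 152 153 153 149 114 135 138 137 136 138 140 130 122 153 155 152 151
 151 151 153 148 151 153]
225 [152 148 151 154 148 115 131 137 134 133 137 135 128 116 155 152 148 151
 147 151 148 147 151 147]
230 [150 148 152 149 150 107 126 134 133 134 133 132 130 117 152 150 150 149
 147 149 148 151 153 150]
250 [ 23  23  23  23  27  11  30 114 145 138 137 134 140 143 136  57   0  16
  10  10   8  10   7  11]
260 [ 28  29  24  27  26  17  28  77 146 134 134 131 135 135 140  58   3  10
  14  11  12  11   7  11]
[0.60716637 0.30370509]
[0.59977665 0.30373123]
```

Fin (cols 309–317) and pointer (311–319) now line up to under 1 mm, and the tab is held at 30 N.

```bash
python3 -c "
from h import *
print(ctrl.close_job())"
```

```text
the job is handed in; nothing more can be done
None
```

I pressed both caps down to their stops, then pulled the shutter tab out until its pointer was within about 1 mm of the index fin, and handed the job in with the gripper still holding it at 30 N; the hand-in returned no verdict.

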